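# Cradle two guide pillars and lock them

### The job

Roll both guide pillars along the rails of the cradle, without picking them up, until each drops into the V-notches on its own side of the middle and lies there square across both rails. Then turn the red keeper bar a quarter turn, either way, so that it stands square across above both pillars, and leave the mould half, the roll of tape and the two jars where they are.

Things in the scene. Friction and masses are not known exactly. Their poses are not given: they have to be found in the camera images.
- cradle: fixed cradle: blue base plate 105 x 344 x 10 mm with two aluminium rails (12 wide, 340 long, centre lines at x = -35 and +35, flat tops 60 above the underside) along its y axis. Each has two V-notches at y = +32 and -32: 90 degrees, 28 wide, 14 deep. Low end stops (6 high, last 6 mm). A 14 mm post in the middle carries the keeper. Origin: centre of the underside, z up. All mm.
- vee_left (a point): where the axis of a pillar seated in the left (+y) notch pair lies, midway between the rails: cradle coordinates (0, +32, 68.6) mm; axes as the cradle's. A pillar rolled over the edge of the notches drops in by itself, sinking 7 mm; pushed on hard, it can be forced out again on the other side
- vee_right (a point): the same for the right (-y) notch pair: cradle coordinates (0, -32, 68.6) mm
- steel_pillar: smooth oiled round steel (grey) guide pillar (friction about 0.25), 32 mm diameter, 130 mm long, about 0.45 kg, lying across the two rails near one end of the cradle (either end), free to roll along them. Origin on its axis at mid length; its x axis is the pillar's axis. On the flat rail tops its origin is 76 mm above the cradle's underside
- brass_pillar: smooth oiled round brass (yellow) guide pillar (friction about 0.25), 32 mm diameter, 130 mm long, about 0.45 kg, lying across the two rails near one end of the cradle (either end), free to roll along them. Origin on its axis at mid length; its x axis is the pillar's axis. On the flat rail tops its origin is 76 mm above the cradle's underside
- keeper (a joint): angle of the red keeper bar (130 x 18 x 8 mm, underside 89 mm above the cradle's underside) about the upright post. 0: parked parallel to the pillars, between the notch pairs; positive anticlockwise from above; stops at +-1.571, over both notch pairs, 4 mm above seated pillars. Stiff (about 1 N at the knob), stays where left. An unseated pillar blocks it
- keeper_knob (a point): middle of the black upright knob (16 mm diameter, from 102 to 124 mm above the cradle's underside) on one arm of the keeper, 46 mm from the pivot axis; at joint 0 on the +x side of the pivot (away from the robot). The point is 113 mm above the cradle's underside; the top of the bar is at 97 mm
- mould: bystander: small light-grey mould half, 92 x 60 x 32 mm, flat on the bench to the left of the cradle; origin at the centre of its underside
- tape: bystander: roll of pale masking tape lying flat on the bench on the left, 104 mm diameter, 25 mm high; origin at the centre of its underside
- jar_2: bystander: screw jar of blue pellets with a black lid, 62 mm diameter, 80 mm high, on the right; origin at the centre of its underside
- jar_3: bystander: screw jar of white pellets with a red lid, 62 mm diameter, 80 mm high, farther right; origin at the centre of its underside

How it is judged:
On the way, in this order (a step that is already met when the one before it is completed fails the run):
1. both pillars lie seated in the V-notches, one in each pair ((((angle between the x axis of steel_pillar and the x axis of vee_left, either way round below 0.06 rad and x of steel_pillar in the frame of vee_left between -0.022 and 0.022 m and y of steel_pillar in the frame of vee_left between -0.005 and 0.005 m and z of steel_pillar in the frame of vee_left between -0.004 and 0.004 m) and (angle between the x axis of brass_pillar and the x axis of vee_right, either way round below 0.06 rad and x of brass_pillar in the frame of vee_right between -0.022 and 0.022 m and y of brass_pillar in the frame of vee_right between -0.005 and 0.005 m and z of brass_pillar in the frame of vee_right between -0.004 and 0.004 m)) or ((angle between the x axis of brass_pillar and the x axis of vee_left, either way round below 0.06 rad and x of brass_pillar in the frame of vee_left between -0.022 and 0.022 m and y of brass_pillar in the frame of vee_left between -0.005 and 0.005 m and z of brass_pillar in the frame of vee_left between -0.004 and 0.004 m) and (angle between the x axis of steel_pillar and the x axis of vee_right, either way round below 0.06 rad and x of steel_pillar in the frame of vee_right between -0.022 and 0.022 m and y of steel_pillar in the frame of vee_right between -0.005 and 0.005 m and z of steel_pillar in the frame of vee_right between -0.004 and 0.004 m))) and linear speed of each of steel_pillar, brass_pillar below 0.01 m/s and angular speed of each of steel_pillar, brass_pillar below 0.2 rad/s), for 0.2 s.
2. the keeper is turned across above both pillars ((((angle between the x axis of steel_pillar and the x axis of vee_left, either way round below 0.06 rad and x of steel_pillar in the frame of vee_left between -0.022 and 0.022 m and y of steel_pillar in the frame of vee_left between -0.005 and 0.005 m and z of steel_pillar in the frame of vee_left between -0.004 and 0.004 m) and (angle between the x axis of brass_pillar and the x axis of vee_right, either way round below 0.06 rad and x of brass_pillar in the frame of vee_right between -0.022 and 0.022 m and y of brass_pillar in the frame of vee_right between -0.005 and 0.005 m and z of brass_pillar in the frame of vee_right between -0.004 and 0.004 m)) or ((angle between the x axis of brass_pillar and the x axis of vee_left, either way round below 0.06 rad and x of brass_pillar in the frame of vee_left between -0.022 and 0.022 m and y of brass_pillar in the frame of vee_left between -0.005 and 0.005 m and z of brass_pillar in the frame of vee_left between -0.004 and 0.004 m) and (angle between the x axis of steel_pillar and the x axis of vee_right, either way round below 0.06 rad and x of steel_pillar in the frame of vee_right between -0.022 and 0.022 m and y of steel_pillar in the frame of vee_right between -0.005 and 0.005 m and z of steel_pillar in the frame of vee_right between -0.004 and 0.004 m))) and (value of joint keeper above 1.35 rad or value of joint keeper below -1.35 rad)), for 0.2 s.
At the end, for the whole second after the job is handed in: One pillar lies at rest in the left notch pair and the other in the right: axis within 5 mm sideways and 4 mm in height of the seated place, within 22 mm lengthwise of centred over the rails, within 0.06 rad of square. The keeper is turned at least 1.35 rad from its parked zero, either way (all of step 2 and linear speed of each of steel_pillar, brass_pillar below 0.01 m/s and angular speed of each of steel_pillar, brass_pillar below 0.2 rad/s); the robot touches nothing.
It fails at once if a pillar is lifted off the rails by more than 20 mm (z of any of steel_pillar, brass_pillar in the frame of cradle above 0.096 m).
It fails at once if a bystander is shifted by more than 20 mm (distance of any of mould, tape, jar_2, jar_3 from where it was at the start of the episode above 0.02 m).
It also fails if it takes over 51 s, if anything falls off the work surface, if the arm or the gripper's body presses on something with over 40 N, if the wrist force passes 120 N, or if a joint passes its speed limit or range.

### The arm

A 7-joint arm with a two-finger parallel gripper is mounted at the origin on the work surface; the furniture and walls round the work are solid. World frame = base frame: x ahead of the robot, y to its left, z up, the work surface at z = 0. Lengths are in m, angles in rad, forces in N, time in s.
With the tool pointing down it reaches from about 0.4 to 0.875 m from the base axis. Payload 19.3 kg.
Tool frame: the origin (TCP) lies on the centre line of the jaws, within the pads' length; the fingertips stand 14 mm ahead of it and the grasp point (between the pads) lies 5 mm behind it (bot.tip_extent is the distance from the TCP to the fingertips, in m); z points along the fingers, y is the line along which they close (so a half turn about z gives the same grasp; the last joint's range is limited). The gripper opens to 85 mm and grips with 20 to 120 N. Pads are 22 mm wide; open, the fingers measure 114 mm over their backs; the gripper's body (76 mm by 85 mm) begins 54 mm behind the grasp point. The pads swing forward as they close: fully open they stand 13 mm farther back than shut.
Start: joints at [-1.353, 0.521, -0.036, 1.599, 0.021, 1.021, -0.113], TCP at [0.177, 0.599, 0.245] pointing down, gripper open.
Joint ranges: [-2.91, 2.91], [-0.3, 2.13], [-1.5, 1.42], [0.17, 2.43], [-1.26, 4.41], [0.16, 1.93], [-2.52, 2.52]. Speed limits (rad/s): [1.89, 1.89, 2.39, 2.39, 3.01, 3.01, 3.01].

### API

Orientations are given as [roll, pitch, yaw] about the fixed x, y, z axes, in that order (R = Rz(yaw) Ry(pitch) Rx(roll)).
In Python, from workcell import monitor, grab_frame, camera_model, bot gives the robot as it stands.
- The arm moves only by the tool move_arm, never from a script. Its argument "moves" is a list of rows, each a list of 4 numbers: the shift along the world's x, y, z in mm, then the turn about the world's z in rad. A call has 1 to 12 rows; each row is the pose to reach, as a shift and turn from the pose commanded when the call began; what a row does not reach only later rows make up. A row lasts 1/8 s, in which the tool goes at most 62.5 mm and 10.7 degrees, less where a joint would pass 70% of its speed; a pose out of reach is approached as far as the arm can. A call with a gripper value outside its range is refused whole. "gripper" is the opening, from 0 (shut) to 1 (fully open), set as the call begins (left out, the last holds). The fingers move at their own pace and stop on an object; "newtons" is the grip in N (left out, the last holds). Time passes only in rows, so rows that repeat a pose let the fingers close. It gives the time, the measured TCP pose, the force, the opening and the grip force at its end, in the units of the state.
- monitor.observe(): the state, without advancing time (a new reading comes with each control period).
- grab_frame(name): name is "scene" or "top" or "wrist"; returns the picture (480x640x3 uint8, blue, green, red); there is no depth.
- camera_model(name): a dict with "vfov" (degrees; the focal length in pixels is half the picture's height over the tangent of half this angle, whatever the lens; pixels are square), "cx", "cy" (the principal point, pixels), "R" (3x3) and "t" (3): a world point X has camera coordinates R X + t; the wrist camera has in their place "T_tool_cam" (4x4, takes a point from camera to tool coordinates, whose origin is the TCP and whose axes are the flange's). Camera axes: x right, y down, z forward; pixel columns grow to the right and rows downward; lengths in m; the calibration is good to about 2 mm. The wrist camera is an equidistant fisheye: a pixel r from the principal point sees the ray r / f radians off the axis. A picture is of the moment at which its call begins: read the wrist's pose just before it. camera_model takes no time and is no camera call.
- bot.job_done(): hands the job in; it is judged then, once.
The state is a dict: "clock": time; "qpos": joint angles; "qd": joint speeds; "joint_efforts": joint torques, N m; "position": TCP position; "tool_rot": TCP orientation; "force": force on the tool from outside, world axes, zero at the start; "moment": the same for the moment, N m; "grip_width": finger opening in m; "finger_force": force on a finger pad.
Only numpy, scipy, OpenCV 4.12 (cv2) and the standard library are available. Lean on these libraries where they do the work, as an engineer would, in place of code of your own. Each camera call takes 0.05 s, during which the arm holds its last target. There are 200 camera calls.

## Working session

There is one attempt and no reset: what is moved stays moved. The work goes in short steps, Python scripts to look and compute and a tool call to move; the robot and the scene stay as the last step left them, time stands still between calls to the robot, and variables do not carry over. Pictures are saved under pics/ and viewed, at most 10 in all, crops included, and the job is handed in when it is done.

Besides the shell and the picture viewer there is one more tool, called after "Emit:" by a JSON object that holds its "name" and its "arguments". move_arm: Moves the arm, as the interface text tells. Its arguments: {"type":"object","properties":{"moves":{"type":"array","items":{"type":"array","items":{"type":"number"}}},"gripper":{"type":"number"},"newtons":{"type":"number"}},"required":["moves"]}

```bash
mkdir -p pics
python3 - <<'E'
from workcell import monitor, grab_frame, camera_model, bot
import cv2,numpy as np
s=monitor.observe();print(s['clock'],s['position'],s['tool_rot'],bot.tip_extent)
for n in("scene","top"):
    cv2.imwrite(f"pics/{n}0.png",grab_frame(n));print(n,camera_model(n))
E
```

```text
0.0 [0.17731904 0.59899342 0.24471447] [-3.14044680e+00  7.39434751e-05  2.85380413e+00] 0.014
scene {'vfov': 57.44412861887312, 'cx': 316.33975220598575, 'cy': 236.3027805533588, 'R': array([[ 0.5088259 , -0.86071039,  0.01654793],
       [-0.58867669, -0.3619049 , -0.72283096],
       [ 0.62813689,  0.35805373, -0.69082673]]), 't': array([-0.25045243,  0.28478428,  1.03817214])}
top {'vfov': 44.432617123343974, 'cx': 316.17766193012733, 'cy': 241.7470671383739, 'R': array([[ 1.33604899e-01, -9.91034660e-01, -1.86061014e-04],
       [-9.53874740e-01, -1.28544305e-01, -2.71291986e-01],
       [ 2.68835844e-01,  3.64234171e-02, -9.62497077e-01]]), 't': array([-0.11590946,  0.35785643,  1.42705042])}
```

View pics/scene0.png

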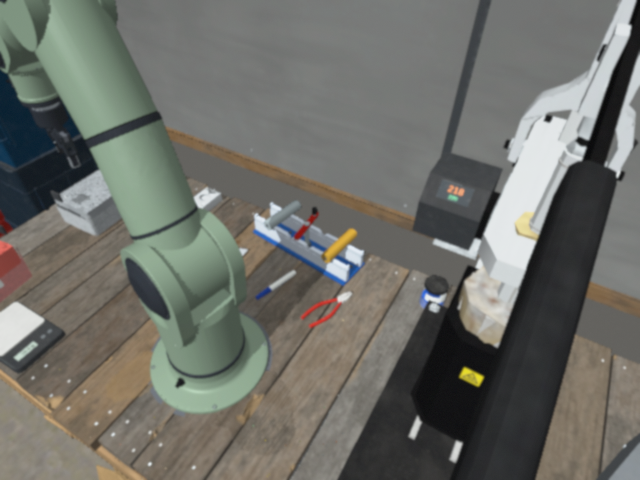

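View pics/top0.png

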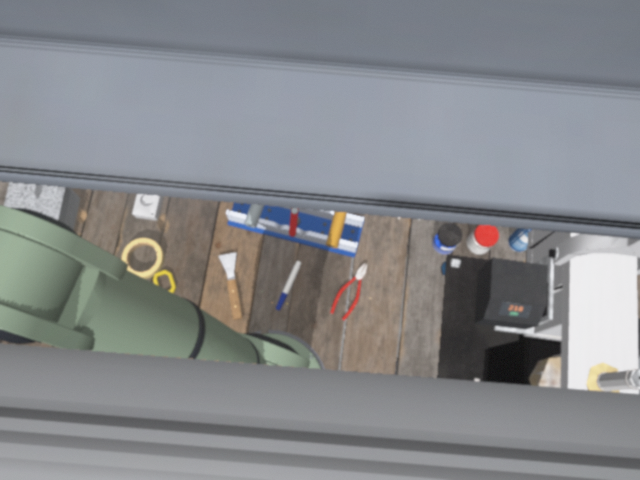

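The scene picture shows the cradle at about (255-362, 200-280), with the steel pillar at its far-left end near (283,214), the brass pillar near (340,245) and the knob at (314,211). In the top picture the cradle is at about (228-362, 203-255), partly hidden by a beam. I'll enlarge both.

Run:
```python
import cv2,numpy as np
a=cv2.imread("pics/scene0.png")[190:290,245:375];b=cv2.imread("pics/top0.png")[190:262,220:370]
cv2.imwrite("pics/sc_crop.png",cv2.resize(a,None,fx=6,fy=6,interpolation=cv2.INTER_CUBIC)[:600])
cv2.imwrite("pics/top_crop.png",cv2.resize(b,None,fx=5,fy=5,interpolation=cv2.INTER_CUBIC))
```

```text
(no output)
```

View pics/sc_crop.png

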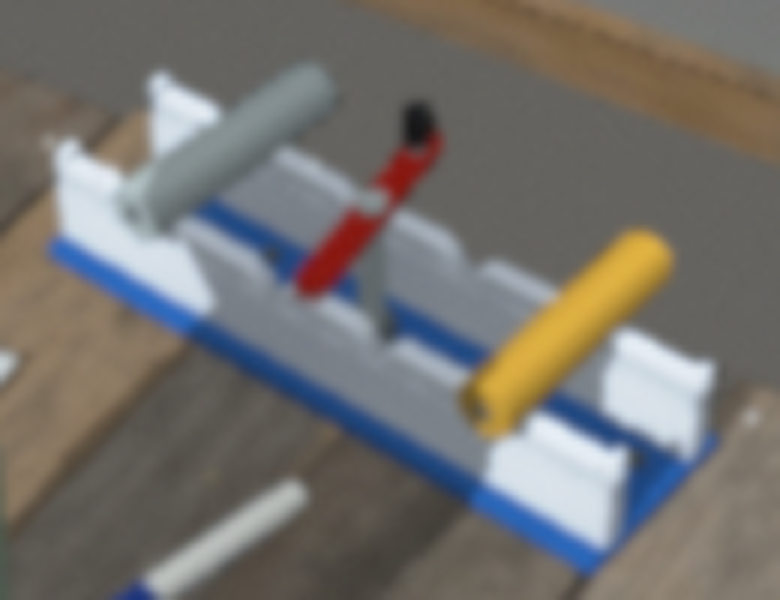

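View pics/top_crop.png

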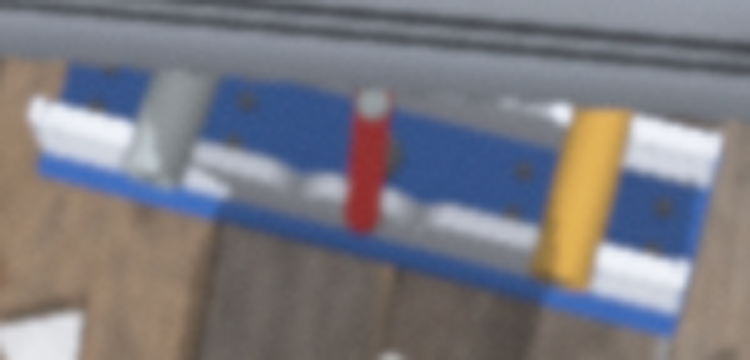

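The enlarged scene crop shows the steel pillar's midline running (142,212)-(320,82) and the brass one's (483,410)-(651,251). The knob top is at (418,103), and the stops and base corners are clear. The top crop shows the pivot at (373,102), the bar end at (361,225), and pillar midlines (151,175)-(189,78) and (562,280)-(601,111).

```bash
cat > h.py <<'E'
import numpy as np
from workcell import camera_model
from scipy.optimize import least_squares
cm={n:camera_model(n) for n in("scene","top")}
def proj(n,X):
    c=cm[n];p=c['R']@X+c['t'];f=240/np.tan(np.radians(c['vfov'])/2);return np.array([c['cx'],c['cy']])+f*p[:2]/p[2]
def un(n,q):
    u={"scene":lambda q:(np.array(q)+.5)/6-.5+[245,190],"top":lambda q:(np.array(q)+.5)/5-.5+[220,190]}[n](q)
    return u
def ray(n,u):
    c=cm[n];f=240/np.tan(np.radians(c['vfov'])/2)
    d=c['R'].T@np.array([(u[0]-c['cx'])/f,(u[1]-c['cy'])/f,1]);return -c['R'].T@c['t'],d
def plane(n,u,z):
    o,d=ray(n,u);return o+d*(z-o[2])/d[2]
def T(p,X):
    c,s=np.cos(p[3]),np.sin(p[3]);X=np.array(X)/1000
    return np.array([p[0]+c*X[0]-s*X[1],p[1]+s*X[0]+c*X[1],p[2]+X[2]])
E
cat > fit.py <<'E'
from h import *
obs=[("scene",(-52.5,-172,0),(590,573)),("scene",(-52.5,172,0),(52,258)),("scene",(52.5,-172,10),(718,437)),
("scene",(-35,-167,66),(622,450)),("scene",(35,-167,66),(707,365)),("scene",(35,167,66),(162,76)),("scene",(-35,167,66),(70,145)),
("scene",(46,0,124),(418,103)),("top",(-65,0,97),(361,228)),("top",(-52.5,-172,0),(675,335)),("top",(-52.5,172,0),(40,175)),
("top",(52.5,-172,10),(720,130)),("top",(-35,-167,66),(690,268)),("top",(-35,167,66),(38,108))]
r=lambda p:np.concatenate([proj(n,T(p,X))-un(n,q) for n,X,q in obs])
s=least_squares(r,[.6,0,0,-.2],loss='soft_l1');p=s.x;print(p);print(r(p).reshape(-1,2).round(1).tolist())
np.save("p.npy",p)
for nm,d in {"steel":{"scene":((142,212),(320,82)),"top":((151,175),(189,78))},"brass":{"scene":((483,410),(651,251)),"top":((562,280),(601,111))}}.items():
  for n,(a,b) in d.items():
    A,B=(plane(n,un(n,q),p[2]+.076) for q in(a,b))
    c,s_=np.cos(p[3]),np.sin(p[3]);L=lambda X:np.array([[c,s_],[-s_,c]])@(X[:2]-p[:2])*1000
    print(nm,n,A.round(3),B.round(3),"cradle",L(A).round(1),L(B).round(1))
print("knob",T(p,(46,0,113)),"vl",T(p,(0,32,68.6)),"vr",T(p,(0,-32,68.6)))
E
python3 fit.py; python3 -c "
from workcell import camera_model;print(camera_model('wrist'))"
```

```text
[ 4.29931346e-01 -4.60871304e-03  3.24067664e-04 -1.17792641e-01]
[[1.5, 0.5], [-0.6, -0.2], [1.3, -1.3], [-0.1, 0.2], [0.0, -0.3], [0.0, 0.0], [-0.2, 0.1], [2.9, 1.0], [-4.4, -0.6], [0.2, 0.0], [-0.5, 0.3], [0.7, 2.3], [-1.5, -0.2], [-0.1, -0.0]]
steel scene [0.385 0.099 0.076] [0.513 0.079 0.076] cradle [-56.9  97.7] [72.5 92.7]
steel top [0.384 0.101 0.076] [0.437 0.091 0.076] cradle [-57.6  99.9] [-3.8 95.6]
brass scene [ 0.357 -0.106  0.076] [ 0.489 -0.122  0.076] cradle [ -60.7 -109. ] [  72.3 -109.9]
brass top [ 0.358 -0.108  0.076] [ 0.448 -0.116  0.076] cradle [ -59.2 -111.1] [  30.7 -108.8]
knob [ 0.47561259 -0.01001465  0.11332407] vl [0.433692   0.02716954 0.06892407] vr [ 0.42617069 -0.03638697  0.06892407]
{'vfov': 65.70646984690485, 'cx': 312.2559936315034, 'cy': 241.42620420739905, 'T_tool_cam': array([[ 1.42679849e-04, -9.54578288e-01, -2.97960186e-01,
         7.54531378e-02],
       [ 9.99999968e-01,  1.97814700e-04, -1.54885704e-04,
        -6.23937385e-04],
       [ 2.06791435e-04, -2.97960154e-01,  9.54578286e-01,
        -1.27575017e-01],
       [ 0.00000000e+00,  0.00000000e+00,  0.00000000e+00,
         1.00000000e+00]])}
```

Emit:
{"name": "move_arm", "arguments": {"moves": [[27,-45,0,-0.14],[54,-91,0,-0.28],[81,-137,0,-0.42],[108,-182,0,-0.56],[135,-228,0,-0.7],[162,-273,0,-0.84],[189,-319,0,-0.98],[216,-364,0,-1.12],[243,-410,0,-1.26],[270,-455,0,-1.4],[270,-455,0,-1.4],[270,-455,0,-1.4]], "gripper": 0.6}}

```text
clock: 1.6
position: [0.4472, 0.1445, 0.2451]
tool_rot: [-3.141, 0.0, 1.454]
force: [-0.0, 0.4, 0.3]
grip_width: 0.0509
finger_force: 0.0
```

```bash
sed -i 's/^("scene",(46,0,124),(418,103)),("top",(-65,0,97),(361,228)),/("scene",(0,0,100),(372,198)),/' fit.py; python3 fit.py
python3 - <<'E'
from workcell import monitor, grab_frame
import cv2
s=monitor.observe();print(s['clock'],s['position'],s['tool_rot'],s['grip_width'],s['qpos'].round(2) if hasattr(s['qpos'],'round') else s['qpos'])
cv2.imwrite("pics/w1.png",grab_frame("wrist"))
E
```

```text
[ 0.43078833 -0.00404554 -0.00114473 -0.11899156]
[[1.4, 0.6], [-0.5, -0.1], [1.1, -1.2], [-0.2, 0.3], [-0.1, -0.2], [0.1, 0.2], [-0.1, 0.2], [0.5, 0.0], [-0.1, -0.1], [-0.6, 0.1], [0.5, 2.3], [-1.7, -0.4], [-0.1, -0.3]]
steel scene [0.386 0.1   0.075] [0.514 0.08  0.075] cradle [-56.7  98.1] [72.9 93.2]
steel top [0.385 0.102 0.075] [0.438 0.091 0.075] cradle [-58.1  99.4] [-4.3 95.2]
brass scene [ 0.358 -0.105  0.075] [ 0.49  -0.122  0.075] cradle [ -60.2 -109. ] [  73.1 -109.7]
brass top [ 0.358 -0.108  0.075] [ 0.448 -0.116  0.075] cradle [ -59.5 -111.8] [  30.5 -109.3]
knob [ 0.47646305 -0.00950624  0.11185527] vl [0.43458708 0.02772819 0.06745527] vr [ 0.42698958 -0.03581926  0.06745527]
1.6 [0.44717228 0.14452026 0.24509941] [-3.14109624e+00  1.03745846e-04  1.45439076e+00] 0.05087378329602172 [-0.79  0.3   0.43  2.01 -0.16  0.87 -0.38]
```

View pics/w1.png

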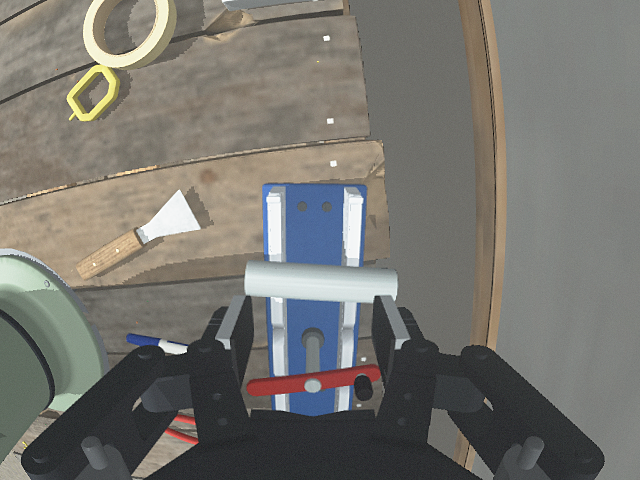

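The wrist picture shows the steel pillar from (247,280) to (397,284), the rail ends at (276,190) and (355,190), the pivot at (313,386) and the knob at (364,385). The keeper is turned slightly positive.

```bash
cat > w.py <<'E'
from h import *
from scipy.spatial.transform import Rotation as Ro
W=camera_model("wrist");p=np.load("p.npy")
def wl(u,z,pos,rpy):
    f=240/np.tan(np.radians(W['vfov'])/2);d=np.array([u[0]-W['cx'],u[1]-W['cy']]);r=np.hypot(*d);th=r/f
    v=np.r_[d/r*np.sin(th),np.cos(th)];Tt=W['T_tool_cam'];R=Ro.from_euler('xyz',rpy).as_matrix()
    o=np.array(pos)+R@Tt[:3,3];d=R@Tt[:3,:3]@v;X=o+d*(z-o[2])/d[2]
    c,s=np.cos(p[3]),np.sin(p[3]);return X.round(4),(np.array([[c,s],[-s,c]])@(X[:2]-p[:2])*1000).round(1)
E
python3 - <<'E'
from w import *
P=[.44717,.14452,.2451];A=[-3.1411,.0001,1.4544];print(p)
for n,u,z in[("steelL",(247,280),.076),("steelR",(397,284),.076),("railNear end",(275,188),.066),("railFar end",(356,188),.066),("pivot",(313,386),.1),("barL",(250,388),.097),("barR",(380,372),.097),("knob top",(364,378),.124),("baseNW",(264,184),.01),("baseNE",(367,184),.01)]: print(n,*wl(u,z,P,A))
E
```

```text
[ 0.43078833 -0.00404554 -0.00114473 -0.11899156]
steelL [0.3847 0.0987 0.076 ] [-58.   96.6]
steelR [0.5157 0.0793 0.076 ] [74.5 92.8]
railNear end [0.4198 0.1743 0.066 ] [-32.1 175.7]
railFar end [0.4871 0.1665 0.066 ] [ 35.6 176. ]
pivot [ 0.4309 -0.0051  0.1   ] [ 0.2 -1. ]
barL [ 0.3705 -0.0048  0.097 ] [-59.8  -7.9]
barR [0.4941 0.0005 0.097 ] [62.3 12. ]
knob top [0.4767 0.0176 0.124 ] [43.  26.9]
baseNW [0.4028 0.1714 0.01  ] [-48.6 170.9]
baseNE [0.504  0.1597 0.01  ] [ 53.2 171.3]
```

Emit:
{"name": "move_arm", "arguments": {"moves": [[5,-8,-40,0],[5,-16,-80,0],[5,-16,-120,0],[5,-16,-150,0],[5,-16,-160,0],[5,-16,-167,0],[5,-16,-167,0]]}}

```text
clock: 2.52
position: [0.4526, 0.1287, 0.0787]
tool_rot: [3.141, -0.0, 1.454]
force: [0.3, 0.1, 0.1]
grip_width: 0.0513
finger_force: 0.0
```

Run:
```python
from workcell import monitor, grab_frame
import cv2
s=monitor.observe();print(s['clock'],s['position'],s['tool_rot'],s['force'])
cv2.imwrite("pics/w2.png",grab_frame("wrist"))
```

```text
2.525 [0.45260531 0.12866151 0.07872027] [ 3.14116324e+00 -4.28963899e-04  1.45436022e+00] [0.28504451 0.08195539 0.06171301]
```

View pics/w2.png

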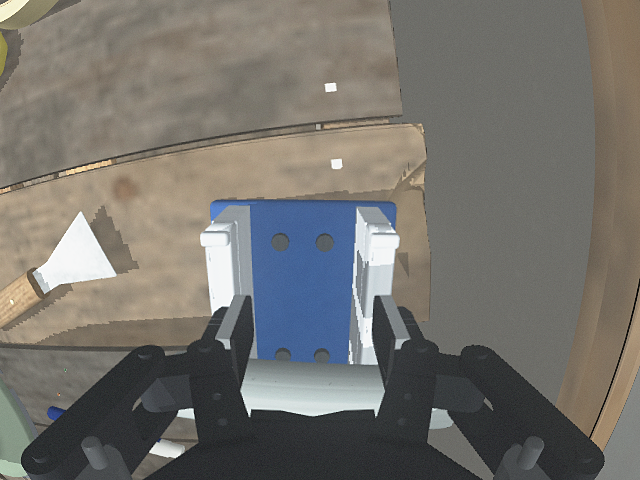

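The fingers stand just behind the steel pillar, which crosses the picture near row 385, and they are clear of the rails. Now a slow push.

Emit:
{"name": "move_arm", "arguments": {"moves": [[-0.4,-4,0,0],[-1,-8,0,0],[-1.3,-11,0,0],[-1.7,-14,0,0],[-2,-17,0,0],[-2.4,-20,0,0],[-2.8,-23,0,0],[-3.1,-26,0,0],[-3.5,-29,0,0],[-3.8,-32,0,0],[-4.2,-35,0,0],[-4.5,-38,0,0]]}}

```text
clock: 4.08
position: [0.4479, 0.0901, 0.0783]
tool_rot: [-3.142, 0.0, 1.454]
force: [0.3, 0.6, 0.4]
grip_width: 0.0513
finger_force: 0.1
```

Run:
```python
from workcell import monitor, grab_frame
import cv2
s=monitor.observe();print(s['clock'],s['position'],s['tool_rot'],s['force'])
a=grab_frame("wrist");b=grab_frame("scene")[190:290,245:375]
import numpy as np
cv2.imwrite("pics/c3.png",np.hstack([cv2.resize(a,(400,300)),cv2.resize(b,(390,300),interpolation=cv2.INTER_CUBIC)]))
```

```text
4.075 [0.44788224 0.09008113 0.07828838] [-3.14156163e+00  1.74634054e-05  1.45380700e+00] [0.33454003 0.55287479 0.36290544]
```

View pics/c3.png

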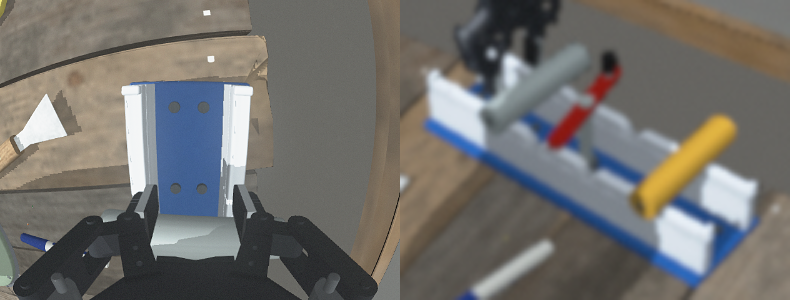

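The steel pillar is rolling square ahead of the fingers. I'll continue to the notch.

Emit:
{"name": "move_arm", "arguments": {"moves": [[-0.3,-2.5,0,0],[-0.6,-5,0,0],[-0.9,-7.5,0,0],[-1.2,-10,0,0],[-1.5,-12.5,0,0],[-1.8,-15,0,0],[-2.1,-17.5,0,0],[-2.4,-20,0,0],[-2.7,-22.5,0,0],[-3,-25,0,0],[-3.3,-27.5,0,0],[-3.5,-29,0,0]]}}

```text
clock: 5.68
position: [0.4444, 0.0611, 0.0783]
tool_rot: [-3.142, 0.0, 1.454]
force: [-0.7, -0.2, 0.3]
grip_width: 0.0514
finger_force: 0.0
```

Run:
```python
from workcell import monitor, grab_frame
import cv2
s=monitor.observe();print(s['clock'],s['position'],s['tool_rot'],s['force'])
a=grab_frame("wrist");b=grab_frame("scene")[190:290,245:375]
import numpy as np
cv2.imwrite("pics/c4.png",np.hstack([cv2.resize(a,(400,300)),cv2.resize(b,(390,300),interpolation=cv2.INTER_CUBIC)]))
```

```text
5.675 [0.44440618 0.06108404 0.07828286] [-3.14157558e+00  4.47667234e-05  1.45362128e+00] [-0.71935235 -0.2083126   0.29057753]
```

View pics/c4.png

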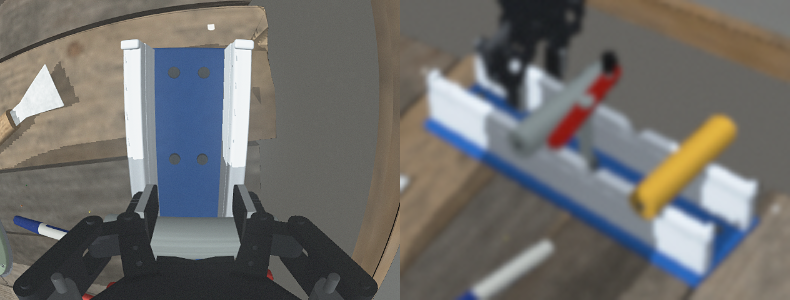

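Emit:
{"name": "move_arm", "arguments": {"moves": [[1,8,0,0],[1,8,45,0],[1,8,95,0],[1,8,145,0],[0,-30,167,0],[-7,-80,167,0],[-14,-130,167,0],[-21,-175,167,0],[-26,-205,167,0],[-26,-214,167,0],[-26,-214,167,0]]}}

```text
clock: 7.15
position: [0.4187, -0.1523, 0.2453]
tool_rot: [-3.141, -0.0, 1.454]
force: [-0.2, -0.3, -0.2]
grip_width: 0.051
finger_force: 0.0
```

Run:
```python
from workcell import monitor, grab_frame
import cv2
s=monitor.observe();print(s['clock'],list(s['position']),list(s['tool_rot']),s['force'],s['qpos'])
cv2.imwrite("pics/w5.png",grab_frame("wrist"))
```

```text
7.15 [np.float64(0.4186999283738338), np.float64(-0.15232457324395565), np.float64(0.2452517726772146)] [np.float64(-3.1414759881783243), np.float64(-4.477339897590582e-05), np.float64(1.4536137908610391)] [-0.16924129 -0.31813794 -0.19111995] [-0.23608207  0.26649298  0.5481743   2.07012381 -0.18355823  0.85109592
  0.30084199]
```

View pics/w5.png

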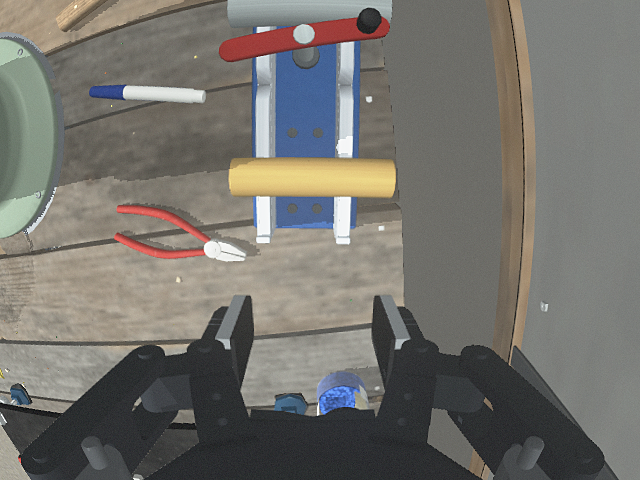

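The wrist picture shows the brass pillar at (231..395, 178), the steel one at the top edge at (229..390, 12), the pivot at (304,34), the knob at (369,18), and a blue-pellet jar at (342,390).

Run:
```python
from w import *
P=[.4187,-.15232,.24525];A=[-3.14148,0,1.45361]
for n,u,z in[("brL",(230,177),.076),("brR",(396,178),.076),("stL low edge",(232,26),.0686),("stR low edge",(390,20),.0686),("pivot",(304,34),.1),("jar edge top",(342,370),.08),("jar edge bot",(342,372),.0),("jarL",(317,390),.04),("stop",(265,238),.066),("bn",(250,228),.01)]: print(n,*wl(u,z,P,A))
```

```text
brL [ 0.3571 -0.1072  0.076 ] [ -60.9 -111.1]
brR [ 0.4913 -0.1238  0.076 ] [  74.3 -111.7]
stL low edge [0.3734 0.0188 0.0686] [-59.7  15.9]
stR low edge [0.5022 0.009  0.0686] [69.3 21.4]
pivot [ 0.4305 -0.006   0.1   ] [-0.1 -2. ]
jar edge top [ 0.4308 -0.3017  0.08  ] [  35.3 -295.5]
jar edge bot [ 0.4313 -0.3661  0.    ] [  43.5 -359.4]
jarL [ 0.4005 -0.3579  0.04  ] [  12. -355.]
stop [ 0.3765 -0.1648  0.066 ] [ -34.8 -166.1]
bn [ 0.3534 -0.1683  0.01  ] [ -57.4 -172.3]
```

Emit:
{"name": "move_arm", "arguments": {"moves": [[0,0,-40,0],[0,0,-80,0],[0,0,-120,0],[0,0,-150,0],[0,0,-160,0],[0,0,-167,0],[0,0,-167,0],[0.5,4,-167,0],[1,8,-167,0],[1.4,11,-167,0],[1.8,14,-167,0],[2.1,17,-167,0]]}}

```text
clock: 8.7
position: [0.4206, -0.1355, 0.0783]
tool_rot: [3.142, 0.0, 1.454]
force: [0.4, -0.7, -0.2]
grip_width: 0.0513
finger_force: 0.2
```

Emit:
{"name": "move_arm", "arguments": {"moves": [[0.4,3,0,0],[0.8,6,0,0],[1.1,9,0,0],[1.5,12,0,0],[1.8,15,0,0],[2.2,18,0,0],[2.6,21,0,0],[2.9,24,0,0],[3.2,27,0,0],[3.6,30,0,0],[4,33,0,0],[4.3,36,0,0]]}}

```text
clock: 10.2
position: [0.4249, -0.0995, 0.0783]
tool_rot: [-3.142, -0.0, 1.454]
force: [0.3, 0.4, 0.1]
grip_width: 0.0516
finger_force: 0.2
```

```bash
cat > m.py <<'E'
# pillar midlines by colour in a scene crop, intersected with given height, in the cradle frame
from w import *
import cv2,sys
from workcell import grab_frame,monitor
s=monitor.observe();print(s['clock'],s['position'],s['force'])
g=grab_frame("scene");cv2.imwrite(f"pics/s_{s['clock']:.2f}.png",g)
h=cv2.cvtColor(g,cv2.COLOR_BGR2HSV);m=cv2.inRange(h,(15,120,60),(30,255,255));m[:190]=0;m[290:]=0;m[:,:245]=0;m[:,375:]=0
q=np.argwhere(m)[:,::-1].astype(float);c=q.mean(0);d=np.linalg.svd(q-c,full_matrices=0)[2][0];t=(q-c)@d
for z in(.076,.0686):
  for k in(t.min()+3,t.max()-3):
    X=plane("scene",c+d*k,z);cc,ss=np.cos(p[3]),np.sin(p[3]);print(z,(np.array([[cc,ss],[-ss,cc]])@(X[:2]-p[:2])*1000).round(1))
E
python3 m.py
```

```text
10.2 [ 0.4248598  -0.09949804  0.07829106] [0.3336479  0.42993963 0.11164233]
0.076 [ 26.1 -66.5]
0.076 [-55.5 -67.6]
0.0686 [ 32.6 -62.1]
0.0686 [-49.7 -63.2]
```

Emit:
{"name": "move_arm", "arguments": {"moves": [[0.3,2.5,0,0],[0.6,5,0,0],[0.9,7.5,0,0],[1.2,10,0,0],[1.5,12.5,0,0],[1.8,15,0,0],[2.1,17.5,0,0],[2.4,20,0,0],[2.7,22.5,0,0],[3,25,0,0],[3.3,27.5,0,0],[3.5,29,0,0]]}}

```text
clock: 11.75
position: [0.4284, -0.0705, 0.0783]
tool_rot: [-3.142, -0.0, 1.454]
force: [-0.1, -1.0, 0.2]
grip_width: 0.051
finger_force: 0.0
```

Emit:
{"name": "move_arm", "arguments": {"moves": [[-1,-8,0,0],[-1,-8,45,0],[-1,-8,95,0],[-1,-8,145,0],[-5,-40,167,0],[-9,-75,167,0],[-9,-75,167,0]]}}

```text
clock: 12.62
position: [0.4187, -0.1483, 0.2457]
tool_rot: [3.141, 0.0, 1.45]
force: [0.3, 1.1, 0.9]
grip_width: 0.0515
finger_force: 0.0
```

```bash
python3 m.py
python3 - <<'E'
from workcell import monitor, grab_frame
import cv2
s=monitor.observe();print(s['clock'],list(s['position']),list(s['tool_rot']))
a=grab_frame("wrist");cv2.imwrite("pics/w6.png",a)
E
```

```text
12.625 [ 0.41866026 -0.14826552  0.24566661] [0.34995061 1.12753408 0.90072909]
0.076 [ 59.7 -36.6]
0.076 [-61.9 -36.4]
0.0686 [ 66.6 -32. ]
0.0686 [-56.1 -31.8]
12.675 [np.float64(0.4188748956183875), np.float64(-0.1469436277953125), np.float64(0.24537948089551428)] [np.float64(3.141401032557944), np.float64(6.283552999875042e-05), np.float64(1.451231928276874)]
```

View pics/w6.png

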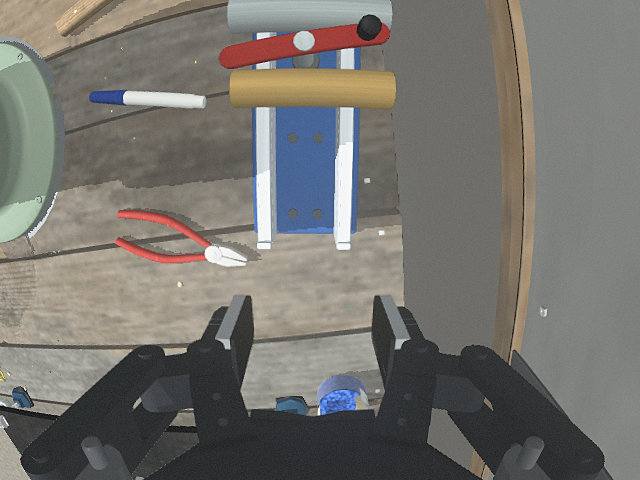

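The wrist picture shows brass at (231..395, 88), seated by measurement at y = -32.0. Steel is square at the top edge (229..390, 15), the pivot is at (304,40) and the knob top at (369,26). Next I work out the knob position and the arc.

Run:
```python
from w import *
P=[.41887,-.14694,.24538];A=[3.1414,0,1.45123]
for n,u,z in[("stL low edge",(232,30),.0686),("stR low edge",(388,28),.0686),("brL hi",(236,70),.0686),("brR hi",(392,71),.0686),("pivot",(304,41),.1),("barL",(220,60),.097),("barR",(389,33),.097),("knob",(369,26),.124)]: print(n,*wl(u,z,P,A))
p[2]=0
print("cur",P,A[2])
K=lambda a:T(p,(46*np.cos(a),46*np.sin(a),119))*1000
k0=K(.162);print("start",k0,"delta",k0-np.array(P)*1000,"yaw target",.162+p[3]+np.pi/2, "mod pi; turn",(.162+p[3]+np.pi/2+np.pi/2-A[2]+np.pi/2)%np.pi-np.pi/2)
for i in range(1,13):
    a=.162+(1.59-.162)*i/11;print((K(a)-k0).round(1)[:2],round(a-.162,2))
```

```text
stL low edge [0.3736 0.0208 0.0686] [-59.7  17.9]
stR low edge [0.5002 0.0071 0.0686] [67.6 19.3]
brL hi [ 0.3731 -0.0145  0.0686] [-56.1 -17.3]
brR hi [ 0.4987 -0.0303  0.0686] [ 70.6 -18. ]
pivot [ 0.4304 -0.0061  0.1   ] [-0.2 -2.1]
barL [ 0.3671 -0.0098  0.097 ] [-62.5 -13.3]
barR [ 0.4937 -0.0043  0.097 ] [62.5  7.2]
knob [ 0.4744 -0.0052  0.124 ] [43.4  4. ]
cur [0.41887, -0.14694, 0.24538] 1.45123
start [476.74578926  -2.06775743 119.        ] delta [  57.87578926  144.87224257 -126.38      ] yaw target 1.6138047633663914 mod pi; turn -1.408221563428505
[-0.6  5.9] 0.13
[-2.  11.7] 0.26
[-4.2 17.3] 0.39
[-7.  22.5] 0.52
[-10.5  27.4] 0.65
[-14.6  31.7] 0.78
[-19.3  35.5] 0.91
[-24.3  38.6] 1.04
[-29.8  41.1] 1.17
[-35.5  42.8] 1.3
[-41.4  43.8] 1.43
[-47.3  44. ] 1.56
```

Emit:
{"name": "move_arm", "arguments": {"moves": [[7,18,0,-0.176],[14,36,0,-0.352],[21,54,0,-0.528],[28,72,0,-0.704],[35,90,0,-0.88],[43,108,0,-1.056],[50,126,0,-1.232],[57,143,0,-1.408],[57,143,-40,-1.408],[57,143,-80,-1.408],[57,143,-90,-1.408],[57,143,-90,-1.408]], "gripper": 0.45}}

```text
clock: 14.22
position: [0.4763, -0.0028, 0.1556]
tool_rot: [3.141, 0.001, 0.046]
force: [-0.2, -0.4, -0.2]
grip_width: 0.0382
finger_force: 0.0
```

Run:
```python
from workcell import monitor, grab_frame
import cv2,numpy as np
s=monitor.observe();print(s['clock'],s['position'],s['tool_rot'],s['grip_width'],s['force'],s['qpos'])
a=grab_frame("wrist");b=grab_frame("scene")[180:280,245:375]
cv2.imwrite("pics/c7.png",np.hstack([cv2.resize(a,(400,300)),cv2.resize(b,(390,300),interpolation=cv2.INTER_CUBIC)]))
# knob blob: dark pixels amongst the wrist picture's middle
```

```text
14.225 [ 0.47634169 -0.0027698   0.15560419] [3.14146904e+00 5.07328720e-04 4.55924479e-02] 0.038168366840900234 [-0.19462834 -0.35972334 -0.19101605] [-0.70328043  0.5653907   0.80489657  2.09295781 -0.61445618  0.73359154
 -1.02504132]
```

Emit:
{"name": "move_arm", "arguments": {"moves": [[0,0,-10,0],[0,0,-20,0],[0,0,-28,0],[0,0,-34,0],[0,0,-36,0],[0,0,-36,0]]}}

```text
clock: 15.08
position: [0.4763, -0.0028, 0.1193]
tool_rot: [3.142, 0.0, 0.046]
force: [1.2, 0.3, 0.2]
grip_width: 0.0387
finger_force: 0.0
```

Emit:
{"name": "move_arm", "arguments": {"moves": [[0,0,0,0],[0,0,0,0],[0,0,0,0]], "gripper": 0.26, "newtons": 20}}

```text
clock: 15.45
position: [0.4764, -0.0027, 0.1194]
tool_rot: [-3.141, -0.0, 0.046]
force: [0.5, 0.5, 1.0]
grip_width: 0.0226
finger_force: 0.0
```

Emit:
{"name": "move_arm", "arguments": {"moves": [[-0.6,5.9,0,0.13],[-2,11.7,0,0.26],[-4.2,17.3,0,0.39],[-7,22.5,0,0.52],[-10.5,27.4,0,0.65],[-14.6,31.7,0,0.78]]}}

```text
clock: 16.2
position: [0.462, 0.0291, 0.1194]
tool_rot: [3.141, -0.0, 0.83]
force: [0.7, -0.6, -1.5]
grip_width: 0.0222
finger_force: 0.6
```

```bash
cat > k.py <<'E'
# red bar direction from the scene picture, on the plane of the bar's top
from w import *
import cv2
from workcell import grab_frame,monitor
g=grab_frame("scene");m=cv2.inRange(g,(0,0,90),(70,70,255));m[:180]=0;m[290:]=0;m[:,:245]=0;m[:,375:]=0
q=np.argwhere(m)[:,::-1];X=np.array([plane("scene",u,.097)[:2] for u in q]);cc,ss=np.cos(p[3]),np.sin(p[3])
L=(X-p[:2])@np.array([[cc,ss],[-ss,cc]]).T*1000;L=L[np.hypot(*L.T)<75]
d=np.linalg.svd(L-L.mean(0),full_matrices=0)[2][0];t=(L-L.mean(0))@d
print(len(L),"angle",np.arctan2(d[1],d[0]),"mean",L.mean(0).round(1),"len",t.max()-t.min(),monitor.observe()['clock'])
E
python3 k.py
```

```text
126 angle -2.2798186068895694 mean [-14.6 -10.9] len 116.79937885782695 16.25
```

Emit:
{"name": "move_arm", "arguments": {"moves": [[-4.7,3.8,0,0.13],[-9.7,6.9,0,0.26],[-15.2,9.4,0,0.39],[-20.9,11.1,0,0.52],[-26.8,12.1,0,0.65],[-29,12.2,0,0.69],[-29,12.2,0,0.69]]}}

```text
clock: 17.12
position: [0.4328, 0.041, 0.1193]
tool_rot: [-3.141, -0.0, 1.513]
force: [-0.4, 0.2, 0.1]
grip_width: 0.0223
finger_force: 0.0
```

```bash
python3 k.py; python3 m.py
```

```text
155 angle -1.6037462097150197 mean [ -7.3 -16.1] len 108.71575935642444 17.175
17.175 [0.43276864 0.04103947 0.11927478] [-0.56142365 -0.05604707 -0.32837902]
0.076 [ 59.8 -36.5]
0.076 [-60.5 -36.4]
0.0686 [ 66.6 -31.9]
0.0686 [-54.8 -31.8]
```

Emit:
{"name": "move_arm", "arguments": {"moves": [[0,0,0,0],[0,0,0,0],[0,0,10,0],[0,0,40,0],[0,0,80,0],[0,0,120,0],[5,40,140,0],[10,80,140,0],[14,115,140,0],[14,115,140,0]], "gripper": 0.45}}

```text
clock: 18.48
position: [0.4466, 0.1583, 0.2597]
tool_rot: [3.141, -0.0, 1.519]
force: [0.0, -0.4, -0.8]
grip_width: 0.0382
finger_force: 0.0
```

```bash
python3 k.py
python3 - <<'E'
from w import *
import cv2
from workcell import grab_frame,monitor
s=monitor.observe();g=grab_frame("wrist");cv2.imwrite("pics/w8.png",g);print(s['position'],s['tool_rot'],s['force'])
# edges of the pillar nearest the camera, along columns either side of the bar
gr=cv2.cvtColor(g,cv2.COLOR_BGR2GRAY)
h=cv2.cvtColor(g,cv2.COLOR_BGR2HSV)
for c in (262,275,350,362):
    d=np.diff(gr[230:420,c].astype(int));i=np.argsort(-abs(d))[:6];print(c,sorted((int(k)+230,int(d[k])) for k in i))
print(*[(y,*wl((x,y),.0686,s['position'],s['tool_rot'])) for x in(262,362) for y in(300,330,360,390)],sep="\n")
m=cv2.inRange(h,(0,150,60),(8,255,255));q=np.argwhere(m[200:430,240:400])[:,::-1]+[240,200]
L=np.array([wl(u,.097,s['position'],s['tool_rot'])[1] for u in q]);d=np.linalg.svd(L-L.mean(0),full_matrices=0)[2][0];print("bar",len(q),d,L.mean(0))
E
```

```text
166 angle -1.5929596328851465 mean [ -7.5 -12.4] len 120.28060982500608 18.525
[0.4465364  0.15661148 0.25964716] [3.14157153e+00 2.21338635e-04 1.51703164e+00] [-0.39273083 -1.71405913 -1.03096639]
262 [(274, -31), (277, 34), (293, -32), (372, 33), (400, -55), (409, -41)]
275 [(323, -61), (324, -60), (373, -85), (401, 85), (409, -110), (410, -62)]
350 [(303, -52), (306, -39), (359, -42), (360, 23), (405, -54), (409, -33)]
362 [(268, -41), (292, -22), (293, -49), (364, 22), (405, -34), (406, -22)]
(300, array([0.3945, 0.0762, 0.0686]), array([-45.6,  75.4]))
(330, array([0.3907, 0.0427, 0.0686]), array([-45.3,  41.7]))
(360, array([0.3864, 0.0057, 0.0686]), array([-45.2,   4.4]))
(390, array([ 0.3813, -0.0359,  0.0686]), array([-45.4, -37.5]))
(300, array([0.4903, 0.0711, 0.0686]), array([50.1, 81.7]))
(330, array([0.4903, 0.0373, 0.0686]), array([54.2, 48.2]))
(360, array([4.907e-01, 1.000e-04, 6.860e-02]), array([59. , 11.2]))
(390, array([ 0.4913, -0.0418,  0.0686]), array([ 64.6, -30.3]))
bar 589 [-0.01729515 -0.99985043] [-0.57011885 -8.63599321]
```

```bash
python3 -c "
from workcell import bot
print(bot.job_done())"
```

```text
the job is handed in; nothing more can be done
None
```

I handed the job in at about 18.5 s; the hand-in returned no verdict. Both pillars measured as seated in their V-notches (steel left, brass right), and the keeper measured about 1.55 rad across both. I never went near the mould, tape or jars, but I did not re-measure them.

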